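# Set the printer air cleaner to its third click and start it

## Robot

A 7-joint arm with a two-finger parallel gripper is mounted at the origin on the work surface. World frame = base frame: x ahead of the robot, y to its left, z up, the work surface at z = 0. Lengths are in m, angles in rad, forces in N, time in s.
With the tool pointing down it reaches from about 0.4 to 0.85 m from the base axis. Payload 10.4 kg.
Tool frame: the origin (TCP) lies midway between the tips of the shut fingers; the grasp point (between the pads) lies 19 mm behind it; x points along the fingers, y is the direction in which the jaws open and shut, and the axes are right-handed (so a half turn about x gives the same grasp; the last joint's range is limited). The gripper opens to 87 mm and grips with 3 to 60 N. Pads are 19 mm wide; open, the fingers measure 117 mm over their backs; the gripper's body (75 mm by 190 mm) begins 51 mm behind the grasp point.
Start: joints at [1.145, 0.332, -0.065, 1.46, 0.022, 1.35, -0.088], TCP at [0.245, -0.575, 0.223] pointing down, gripper open.
Joint ranges: [-2.6, 2.6], [-0.5, 2.12], [-1.47, 1.34], [0.16, 2.42], [-1.27, 4.41], [0.06, 2.06], [-2.6, 2.6]. Speed limits (rad/s): [2.22, 2.22, 2.79, 2.79, 3.14, 3.14, 3.14].

## Interface

Orientations are given as a unit quaternion [x, y, z, w].
In Python, from bench import r gives the robot as it stands.
- The arm moves only by the shell command python3 -m jog 'ROWS' [OPENING] [FORCE]. ROWS is JSON, a list of rows, each an object with "slide": the shift along the tool's x, y, z in cm, a list of three; "roll": the turn about the tool's x in degrees. A call has 1 to 5 rows; each row is the pose to reach, as a shift and turn from the pose measured when the call began, along the tool's axes at that moment; what a row does not reach only later rows make up. A row lasts 1/12 s, in which the tool goes at most 41.7 mm and 7.16 degrees, less where a joint would pass 70% of its speed; a pose out of reach is approached as far as the arm can. A call with a gripper value outside its range is refused whole. OPENING is the closure, from 0 (fully open) to 1 (shut), set as the call begins (- or left out, the last holds). The fingers move at their own pace and stop on an object; FORCE is the grip in N (left out, the last holds). Time passes only in rows, so rows that repeat a pose let the fingers close. It gives the time, the measured TCP pose, the force and the opening at its end, in the units of the state.
- r.read_state(): the state, without advancing time (a new reading comes with each control period).
- r.camera(name): name is "side" or "top" or "wrist"; returns the picture (400x640x3 uint8, red, green, blue); there is no depth.
- r.camera_info(name): a dict with "intrinsics" (3x3 intrinsics, pixels), "R" (3x3) and "t" (3): a world point X has camera coordinates R X + t; the wrist camera has in their place "hand_eye" (4x4, takes a point from camera to tool coordinates, whose origin is the TCP and whose axes are the tool frame's). Camera axes: x right, y down, z forward; pixel columns grow to the right and rows downward; lengths in m; the calibration is good to about 2 mm. A picture is of the moment at which its call begins: read the wrist's pose just before it. camera_info takes no time and is no camera call.
- r.close_job(): hands the job in, once; it reports no verdict.
The state is a dict: "time": time; "joint_positions": joint angles; "joint_vel": joint speeds; "joint_torque": joint torques, N m; "ee_pos": TCP position; "eef_rot": TCP orientation; "ft_force": force on the tool from outside, world axes, zero at the start; "torque": the same for the moment, N m; "width": finger opening in m.
Only numpy, scipy, OpenCV 4.12 (cv2) and the standard library are available. Lean on these libraries where they do the work, as an engineer would, in place of code of your own. Each camera call takes 0.05 s, during which the arm holds its last target.

## Task

Get the air cleaner going for the next print: with a fingertip, push its airflow lever to the third click from the closed end (the closed stop itself is not counted) without running past it, then press the start button fully down and let it spring back up. Only push: do not pinch or force the lever, and leave the bracket, pliers, spool and glue pot where they are.

Things in the scene. Friction and masses are not known exactly. Their poses are not given: they have to be found in the camera images.
- air_cleaner: Grey bench air cleaner, 220 (its x) by 340 (y) by 120 mm high, fixed. Origin: centre of its underside, on the desk. x points away from its louvred front cover, y along the lever's travel towards more air. On its flat top: lever slot along y at x = -60 mm, six low ribs beside it, one per stop, longer towards open; barred inlet (x -8..86, y -85..-15), covered by the lever's plate when closed; start button.
- damper (a joint): Airflow lever, a slide along the air cleaner's +y, in m: 0 = closed stop, 0.070 = open stop. Spring-ball clicks at 0.014, 0.028, 0.042 (the third), 0.056, 0.070, humps midway between. Pushed over a hump (about 5 N) it snaps forward into the next click by itself and stays. Found at the closed stop or the first click.
- lever_top (a point): Centre of the top of the lever's black finger piece, 36 mm above the air cleaner's top (156 mm above the desk). The piece is a block 34 mm (x) by 16 mm (y, the travel) by 30 mm tall on a thin stem, its underside 6 mm above the top. It moves with the lever: x = -60, y = -60 mm in the air cleaner's frame at the closed stop, y = -18 mm at the third click.
- start (a joint): Travel of the start button, in m: 0 = up, 0.006 = fully down (about 5 N); it springs back.
- start_top (a point): Centre of the top of the start button, a plain grey round cap 26 mm across in a black housing, on the air cleaner's top at x = -55, y = 115 mm in its frame; the cap's top stands 22 mm above the air cleaner's top when up.
- bracket: Small blue printed L-bracket, 50 x 28 x 40 mm, 30 g, lying loose on the air cleaner's top behind the start button. Origin: centre of its underside. To be left alone.
- pliers: Pliers lying flat on the desk beside the button end of the air cleaner, about 190 mm long, 15 mm high. Origin at the pivot, on the desk; jaws along +x. To be left alone.
- spool: Filament spool (black flanges, blue filament) lying flat on the desk beside the other end of the air cleaner, 200 mm across, 62 mm high. Origin: centre of its underside. To be left alone.
- glue_pot: Small jar of bed glue standing on the desk beside the button end of the air cleaner, 42 mm across, 95 mm tall. Origin: centre of its underside. To be left alone.

How it is judged:
On the way, in this order (a step that is already met when the one before it is completed fails the run):
1. the lever sits in the third click, within 3 mm (value of joint damper between 0.039 and 0.045 m), for 0.3 s.
2. then the start button is pressed down, at least 5 mm of its 6 mm (all of step 1 and value of joint start above 0.005 m), for 0.05 s.
At the end, for the whole second after the job is handed in: the lever rests in the third click (within 3 mm), the start button has been pressed after that and is up again (within 1.5 mm), and the bracket, pliers, spool and glue pot are within 20 mm of where they were (all of step 1 and velocity of joint damper below 0.01 m/s and value of joint start below 0.0015 m and distance of each of bracket, pliers, spool, glue_pot from where it was at the start of the episode below 0.02 m); the robot touches nothing.
It fails at once if the lever was run past the third click, over the next hump (value of joint damper above 0.0504 m).
It fails at once if the lever was pinched or forced: more than 30 N on it (contact force between any of the fingers, the arm and damper above 30 N).
It fails at once if a thing that should be left alone was shifted or lifted by more than 20 mm (distance of any of bracket, pliers, spool, glue_pot from where it was at the start of the episode above 0.02 m).
It also fails if it takes over 51 s, if anything falls off the work surface, if the arm or the gripper's body presses on something with over 40 N, if the wrist force passes 120 N, or if a joint passes its speed limit or range.

## Working session

There is one attempt and no reset: what is moved stays moved. The work goes in short steps, Python scripts to look and compute and a shell command to move; the robot and the scene stay as the last step left them, time stands still between calls to the robot, and variables do not carry over. Pictures are saved under pics/ and viewed, and the job is handed in when it is done.

```bash
ls; mkdir -p pics; python3 - <<'E'
from bench import r
import cv2,numpy as np
print(r.read_state())
for n in ["side","top","wrist"]:
    im=r.camera(n); cv2.imwrite(f"pics/a_{n}.png",im[:,:,::-1]); i=r.camera_info(n); print(n,{k:np.round(v,4).tolist() if not isinstance(v,str) else v for k,v in i.items()})
E
```

```text
pics
{'time': 0.0, 'joint_positions': array([ 1.14537082,  0.33287065, -0.06470017,  1.46098107,  0.02161163,
        1.34989508, -0.08853283]), 'joint_vel': array([-1.20597023e-03, -9.91862379e-04, -3.92443645e-04,  1.00861810e-03,
       -8.42813896e-05,  1.41160408e-03, -1.03099082e-03]), 'joint_torque': array([-6.62516213e-04, -6.23257184e+01,  2.45940109e-02, -3.89888084e+01,
       -6.13994314e-02,  3.99509026e-02,  1.62393794e-04]), 'ee_pos': array([ 0.24484338, -0.57460521,  0.22173573]), 'eef_rot': array([-0.69268213, -0.14195511,  0.69294381, -0.14095777]), 'ft_force': array([ 0.8981763 , -0.4095561 , -0.00424001]), 'torque': array([-0.021815  , -0.04894039,  0.02816564]), 'width': 0.08696064775423626}
side {'intrinsics': [[377.0452, 0.0, 325.6623], [0.0, 377.0452, 199.6905], [0.0, 0.0, 1.0]], 'R': [[0.8448, -0.5349, -0.0105], [-0.4275, -0.6632, -0.6144], [0.3217, 0.5235, -0.789]], 't': [-0.4478, 0.3276, 0.7015]}
top {'intrinsics': [[384.6879, 0.0, 321.5105], [0.0, 384.6879, 197.4151], [0.0, 0.0, 1.0]], 'R': [[0.0276, -0.9992, 0.0286], [-0.9992, -0.0284, -0.0269], [0.0277, -0.0278, -0.9992]], 't': [-0.0062, 0.5507, 1.0145]}
wrist {'intrinsics': [[359.0352, 0.0, 319.2374], [0.0, 359.0352, 197.8958], [0.0, 0.0, 1.0]], 'hand_eye': [[-0.0, -0.283, 0.9591, -0.1613], [1.0, -0.001, -0.0003, -0.0006], [0.001, 0.9591, 0.283, -0.0788], [0.0, 0.0, 0.0, 1.0]]}
```

View pics/a_top.png

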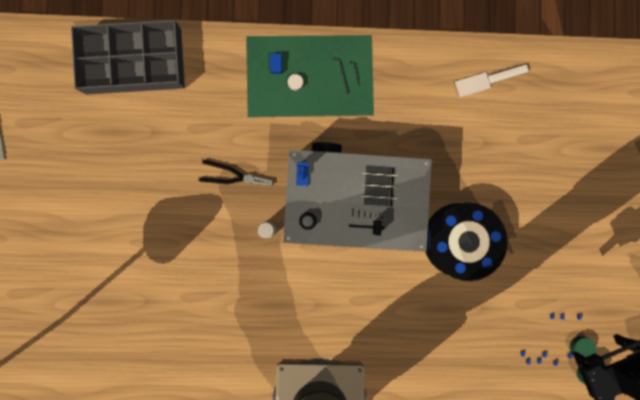

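View pics/a_side.png

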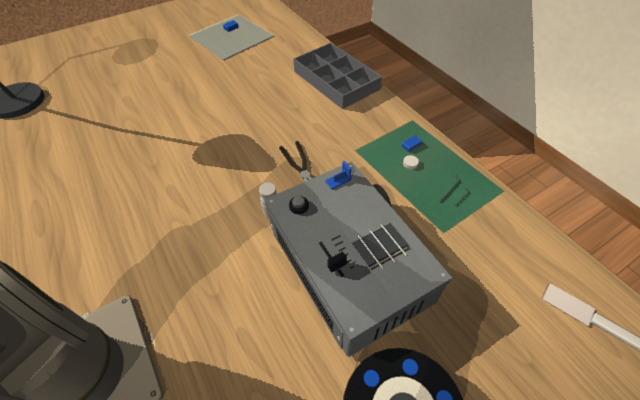

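View pics/a_wrist.png

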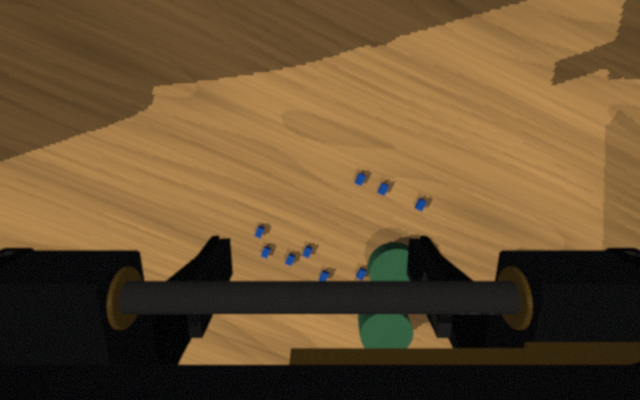

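```bash
python3 - <<'E'
import cv2
im=cv2.imread("pics/a_top.png")
cv2.imwrite("pics/b_top.png",cv2.resize(im[140:260,270:440],None,fx=4.7,fy=4.7,interpolation=cv2.INTER_CUBIC))
im=cv2.imread("pics/a_side.png")
cv2.imwrite("pics/b_side.png",cv2.resize(im[155:355,255:455],None,fx=3,fy=3,interpolation=cv2.INTER_CUBIC))
E
```

```text
(no output)
```

View pics/b_top.png

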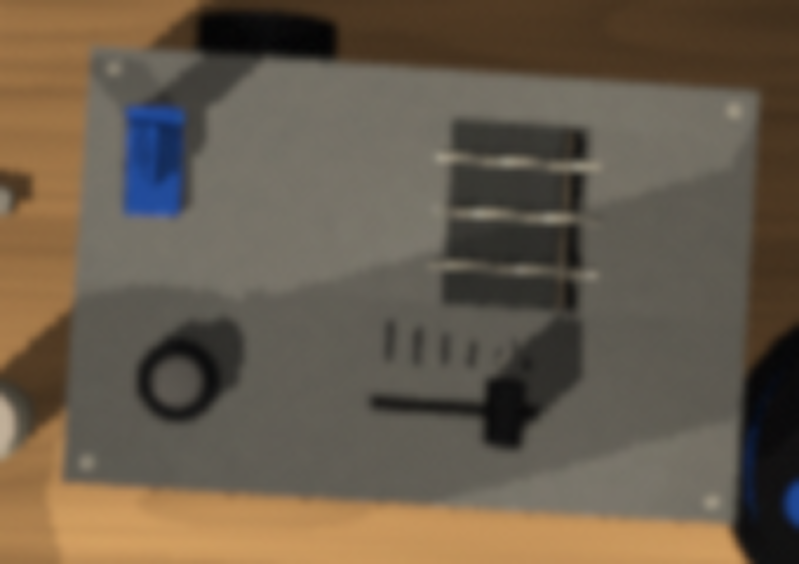

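View pics/b_side.png

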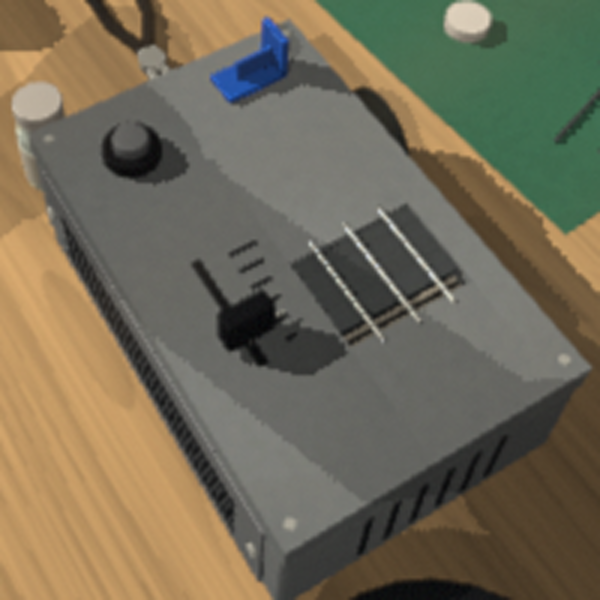

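```bash
cat > h.py <<'E'
import numpy as np
from bench import r
from scipy.spatial.transform import Rotation as Ro
def ray(n,uv,z):
    i=r.camera_info(n);K,R,t=map(np.array,(i['intrinsics'],i['R'],i['t']))
    c=-R.T@t; d=R.T@np.linalg.inv(K)@np.array([*uv,1.]); return c+d*(z-c[2])/d[2]
E
python3 - <<'E'
from h import *
T=lambda u,v:((u+.5)/4.7-.5+270,(v+.5)/4.7-.5+140)
S=lambda u,v:((u+.5)/3-.5+255,(v+.5)/3-.5+155)
c=np.array([ray("top",T(*p),.12) for p in [(93,50),(760,92),(738,522),(65,482)]])
m=np.array([[.11,.17],[.11,-.17],[-.11,-.17],[-.11,.17]])
ctr=c.mean(0)[:2]; q=c[:,:2]-ctr
a=np.arctan2((m[:,0]*q[:,1]-m[:,1]*q[:,0]).sum(),(m*q).sum()); Rz=np.array([[np.cos(a),-np.sin(a)],[np.sin(a),np.cos(a)]])
print("ctr",ctr,"yaw",np.degrees(a)); print("resid mm",1000*(q-m@Rz.T))
L=lambda p:1000*(p[:2]-ctr)@Rz
lv=ray("top",T(505,410),.156); print("lever top cam local",L(lv),lv)
bt=ray("top",T(177,381),.142); print("btn",L(bt),bt)
lo=ray("side",S(243,312),.156); print("lever side",L(lo))
# side corners
for p in [(38,133),(290,22),(590,370),(283,548)]: print(L(ray("side",S(*p),.12)))
for n,p in (("lev closed",[-.06,-.06]),("third",[-.06,-.018]),("btn",[-.055,.115])): print(n,ctr+Rz@p)
s=r.read_state(); print(Ro.from_quat(s['eef_rot']).as_matrix().round(3), s['time'])
# rib positions & slot
for p in [(389,340),(418,345),(446,350),(472,353),(497,353),(522,355),(372,402)]: print("rib",L(ray("top",T(*p),.121)))
E
```

```text
ctr [ 0.54282071 -0.07444221] yaw -1.8808602652116562
resid mm [[-1.38353386 -0.39610409]
 [-0.84094768  0.43967288]
 [ 0.87728873  0.08607794]
 [ 1.34719281 -0.12964672]]
lever top cam local [-58.31256842 -42.33765065] [ 0.48314999 -0.11484315  0.156     ]
btn [-54.23115708 117.00722437] [0.49245911 0.04428191 0.142     ]
lever side [-62.65084012 -44.99178457]
[-102.01940184  168.50547434]
[109.49165149 167.38718581]
[ 107.82587346 -169.52350179]
[-109.36101507 -164.43136077]
lev closed [ 0.48088376 -0.1324406 ]
third [ 0.48226226 -0.09046323]
btn [0.4916248  0.04230101]
[[-0.     0.392 -0.92 ]
 [ 0.001 -0.92  -0.392]
 [-1.    -0.001  0.   ]] 0.15
rib [-28.04151451  12.00694633]
rib [-29.67209609  -2.74807074]
rib [-31.33423792 -17.01007473]
rib [-32.05337835 -30.21565986]
rib [-31.29553511 -42.84022639]
rib [-31.54273617 -55.53151731]
rib [-59.63799201  18.74262197]
```

```bash
cat >> h.py <<'E'
ctr=np.array([.5428,-.0744]); a=np.radians(-1.88); Rz=np.array([[np.cos(a),-np.sin(a)],[np.sin(a),np.cos(a)]])
def go(lx,ly,z):
    s=r.read_state(); R=Ro.from_quat(s['eef_rot']).as_matrix()
    w=np.array([*(ctr+Rz@np.array([lx,ly])/1000),z/1000])
    L=1000*(s['ee_pos'][:2]-ctr)@Rz
    ax=Rz.T@R[:2,1]
    print("t",round(s['time'],2),"local",L.round(1),"z",(1000*s['ee_pos'][2]).round(1),"slide cm",(100*R.T@(w-s['ee_pos'])).round(2),"roll to jaw=-y",np.degrees(np.arctan2(ax[0],-ax[1])).round(1),"tilt",R[2,:].round(3),"F",s['ft_force'].round(1),"w",round(s['width'],4))
E
python3 -c "
from h import *
go(-60,-95,223)"
```

```text
t 0.15 local [-281.3 -509.8] z 222.0 slide cm [ -0.08 -28.27 -37.57] roll to jaw=-y 25.0 tilt [-1.    -0.001  0.   ] F [ 0.3  0.1 -0.2] w 0.0868
```

```bash
python3 -m jog '[{"slide":[0,-2.4,-3.2],"roll":5},{"slide":[0,-4.8,-6.4],"roll":10},{"slide":[0,-7.2,-9.6],"roll":15},{"slide":[0,-9.6,-12.8],"roll":20},{"slide":[0,-12,-16],"roll":25}]' 1 10; python3 -c "
from h import *
go(-60,-95,223)"
```

```text
time: 0.57
ee_pos: [0.3455, -0.3997, 0.2219]
eef_rot: [-0.707, 0.013, 0.707, 0.014]
ft_force: [1.3, -0.4, 0.5]
width: 0.0617
t 0.57 local [-186.5 -331.6] z 221.9 slide cm [ -0.1  -23.73 -12.53] roll to jaw=-y -0.3 tilt [-1.    -0.001  0.001] F [ 1.3 -0.4  0.5] w 0.0617
```

```bash
python3 -m jog '[{"slide":[0,-3.5,-1.85]},{"slide":[0,-7,-3.7]},{"slide":[0,-10.5,-5.55]},{"slide":[0,-14,-7.4]},{"slide":[0,-17.5,-9.25]}]';  python3 -m jog '[{"slide":[0,-3.1,-1.7]},{"slide":[0,-6,-3.2]},{"slide":[0,-6.1,-3.3]},{"slide":[0,-6.1,-3.3]}]'; python3 -c "
from h import *
go(-60,-95,160)
import cv2
for n in ('side','top','wrist'): cv2.imwrite('pics/c_%s.png'%n,r.camera(n)[:,:,::-1])
"
```

```text
t 0.57 local [-186.5 -331.6] z 221.9 slide cm [  6.2  -23.72 -12.53] roll to jaw=-y -0.3 tilt [-1.    -0.001  0.001] F [ 1.3 -0.4  0.5] w 0.0617invalid input at $[0]: expected keys slide, roll
invalid input at $[0]: expected keys slide, roll
```

View pics/c_wrist.png

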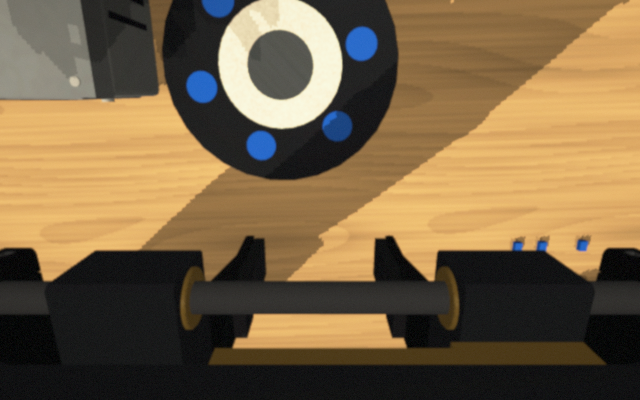

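View pics/c_side.png

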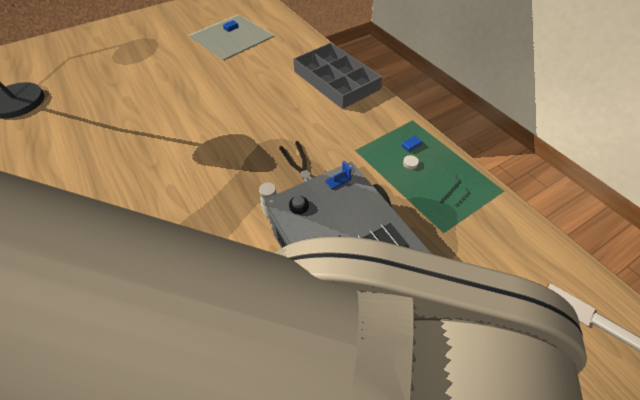

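The wrist view shows the spool ahead (about 280,65) and the fingers still closing. The arm hides part of the side view. The move was refused because every row needs a roll value, so I'll repeat it with both keys.

```bash
python3 -m jog '[{"slide":[0,-3.5,-1.85],"roll":0},{"slide":[0,-7,-3.7],"roll":0},{"slide":[0,-10.5,-5.55],"roll":0},{"slide":[0,-14,-7.4],"roll":0},{"slide":[0,-17.5,-9.25],"roll":0}]';  python3 -m jog '[{"slide":[0,-3.1,-1.7],"roll":0},{"slide":[0,-6,-3.2],"roll":0},{"slide":[0,-6.1,-3.3],"roll":0},{"slide":[0,-6.1,-3.3],"roll":0}]'; python3 -c "
from h import *
go(-60,-95,160)
import cv2
for n in ('side','top','wrist'): cv2.imwrite('pics/d_%s.png'%n,r.camera(n)[:,:,::-1])
"
```

```text
time: 1.13
ee_pos: [0.4447, -0.2262, 0.2225]
eef_rot: [0.707, -0.01, -0.707, -0.011]
ft_force: [1.2, -1.0, 0.3]
width: 0.0164
time: 1.47
ee_pos: [0.48, -0.1656, 0.2223]
eef_rot: [-0.707, 0.009, 0.707, 0.009]
ft_force: [0.1, 0.2, -1.5]
width: 0.001
t 1.47 local [-59.8 -93.3] z 222.3 slide cm [6.23 0.18 0.02] roll to jaw=-y 0.4 tilt [-1.    -0.001  0.   ] F [ 0.1  0.2 -1.5] w 0.001
```

View pics/d_wrist.png

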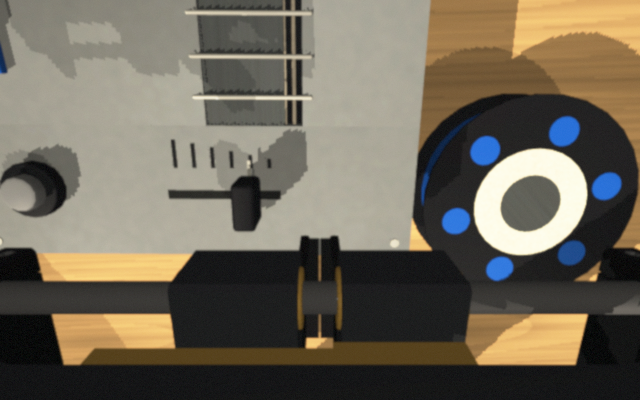

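View pics/d_side.png

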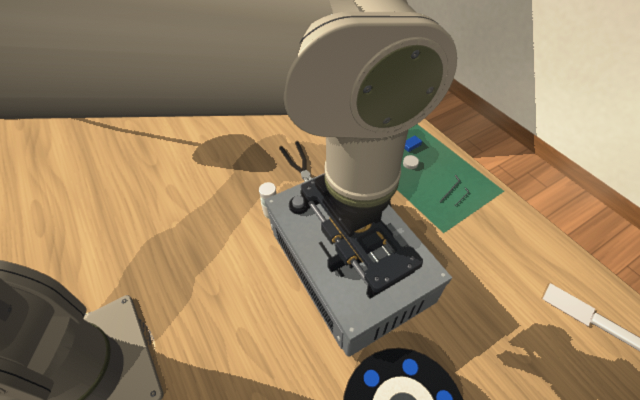

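View pics/d_top.png

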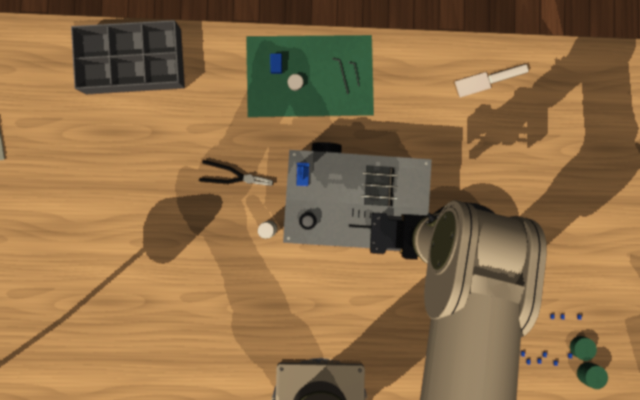

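The wrist view shows the lever block near (246,203), the ribs at rows 140–168, columns 173–269, and the button at (30,193). The shut fingertips are at (320,240). I'll cast rays from this view as a cross-check.

```bash
cat >> h.py <<'E'
def wray(uv,z):
    i=r.camera_info("wrist");K=np.array(i['intrinsics']);H=np.array(i['hand_eye']);s=r.read_state()
    R=Ro.from_quat(s['eef_rot']).as_matrix(); c=s['ee_pos']+R@H[:3,3]; d=R@H[:3,:3]@np.linalg.inv(K)@np.array([*uv,1.])
    p=c+d*(z-c[2])/d[2]; return (1000*(p[:2]-ctr)@Rz).round(1)
E
python3 - <<'E'
from h import *
import cv2
im=cv2.imread("pics/d_wrist.png"); c=im[120:250,150:350]; cv2.imwrite("pics/e.png",cv2.resize(c,None,fx=4,fy=4,interpolation=cv2.INTER_CUBIC))
for p in [(174,152),(193,155),(212,157),(232,159),(250,160),(269,162)]: print("rib",wray(p,.121))
print("slot ends",wray((169,194),.12),wray((280,194),.12),"corner screw",wray((394,243),.12))
E
```

```text
rib [-25.   11.9]
rib [-27.2  -1.9]
rib [-28.7 -15.7]
rib [-30.2 -30.4]
rib [-31.  -43.7]
rib [-32.4 -57.7]
slot ends [-57.4  19.8] [-57.4 -64.9] corner screw [ -97.8 -154.3]
```

View pics/e.png

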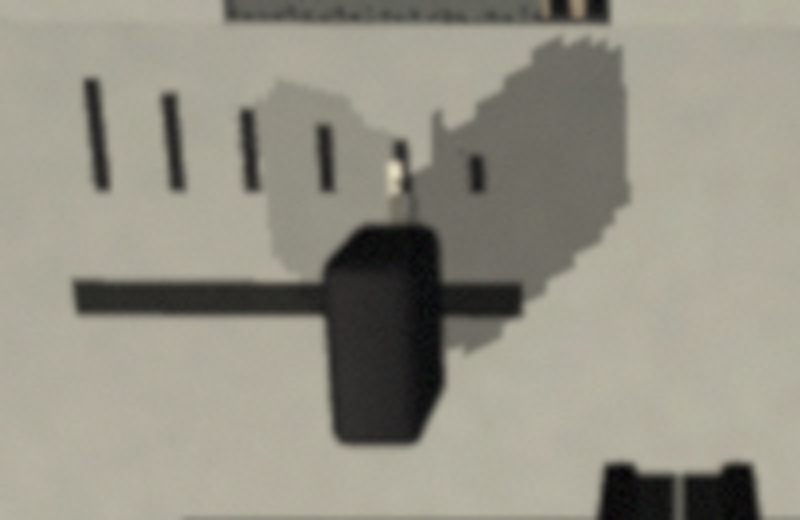

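```bash
sed -i 's/ctr=np.array(\[.5428,-.0744\])/ctr=np.array([.5438,-.0724])/' h.py; python3 -m jog '[{"slide":[2,-0.5,0],"roll":0},{"slide":[4,-1,0],"roll":0},{"slide":[6,-1.4,0],"roll":0},{"slide":[8.6,-1.4,0],"roll":0},{"slide":[8.6,-1.4,0],"roll":0}]'; python3 -c "
from h import *
go(-60,-66,137)
import cv2
for n in ('wrist',): cv2.imwrite('pics/f_%s.png'%n,r.camera(n)[:,:,::-1])
"
```

```text
time: 2.03
ee_pos: [0.4759, -0.1553, 0.1321]
eef_rot: [-0.705, 0.011, 0.71, 0.013]
ft_force: [-0.8, -0.5, -0.2]
width: 0.0003
t 2.03 local [-65.2 -85.1] z 132.1 slide cm [-0.49 -1.91 -0.51] roll to jaw=-y -0.0 tilt [-1.    -0.002  0.007] F [-0.8 -0.5 -0.2] w 0.0003
```

View pics/f_wrist.png

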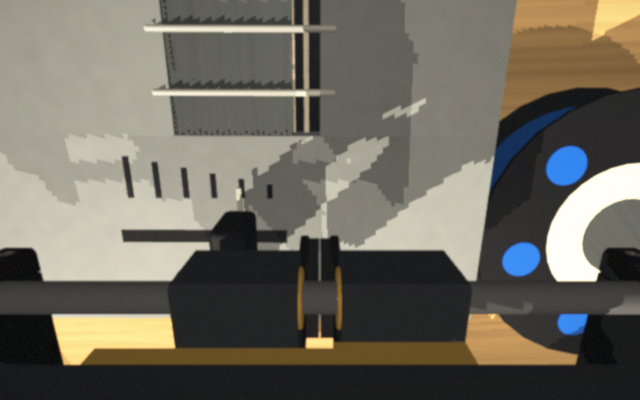

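The lever pointer is at rib 5, the first click (239,190), and the shut fingertips are clear of it to the right.

```bash
python3 -m jog '[{"slide":[-0.4,-0.5,-0.4],"roll":0},{"slide":[-0.4,-1.0,-0.4],"roll":0},{"slide":[-0.4,-1.4,-0.4],"roll":0},{"slide":[-0.4,-1.4,-0.4],"roll":0}]'; python3 -c "
from h import *
go(-60,-60,137)"; python3 -m jog '[{"slide":[0,-0.15,0],"roll":0},{"slide":[0,-0.3,0],"roll":0},{"slide":[0,-0.45,0],"roll":0},{"slide":[0,-0.6,0],"roll":0},{"slide":[0,-0.75,0],"roll":0}]';python3 -c "
from h import *
go(-60,-60,137)"
```

```text
time: 2.42
ee_pos: [0.4823, -0.1407, 0.1398]
eef_rot: [-0.706, 0.011, 0.708, 0.012]
ft_force: [-0.7, 0.1, 0.1]
width: -0.0002
t 2.42 local [-59.3 -70.2] z 139.8 slide cm [ 0.28 -1.02  0.07] roll to jaw=-y 0.0 tilt [-1.    -0.001  0.003] F [-0.7  0.1  0.1] w -0.0002
time: 2.83
ee_pos: [0.4825, -0.1333, 0.1398]
eef_rot: [-0.706, 0.011, 0.708, 0.012]
ft_force: [-0.3, -3.4, 1.7]
width: 0.0007
t 2.83 local [-59.3 -62.8] z 139.8 slide cm [ 0.28 -0.28  0.07] roll to jaw=-y 0.0 tilt [-1.    -0.001  0.003] F [-0.3 -3.4  1.7] w 0.0007
```

```bash
python3 -m jog '[{"slide":[0,-0.1,0],"roll":0},{"slide":[0,-0.2,0],"roll":0},{"slide":[0,-0.3,0],"roll":0},{"slide":[0,-0.4,0],"roll":0}]'; python3 -m jog '[{"slide":[0,-0.1,0],"roll":0},{"slide":[0,-0.2,0],"roll":0},{"slide":[0,-0.3,0],"roll":0},{"slide":[0,-0.4,0],"roll":0}]';python3 -c "
from h import *
go(-60,-60,137)
import cv2
cv2.imwrite('pics/g.png',r.camera('wrist')[:,:,::-1])"
```

```text
time: 3.17
ee_pos: [0.4826, -0.1296, 0.1398]
eef_rot: [-0.706, 0.011, 0.708, 0.012]
ft_force: [-0.3, -2.5, -0.5]
width: 0.0008
time: 3.5
ee_pos: [0.4827, -0.1249, 0.1398]
eef_rot: [-0.706, 0.011, 0.708, 0.012]
ft_force: [0.6, -0.1, 0.9]
width: 0.0005
t 3.5 local [-59.3 -54.5] z 139.8 slide cm [0.27 0.55 0.07] roll to jaw=-y 0.0 tilt [-1.    -0.001  0.003] F [ 0.6 -0.1  0.9] w 0.0005
```

View pics/g.png

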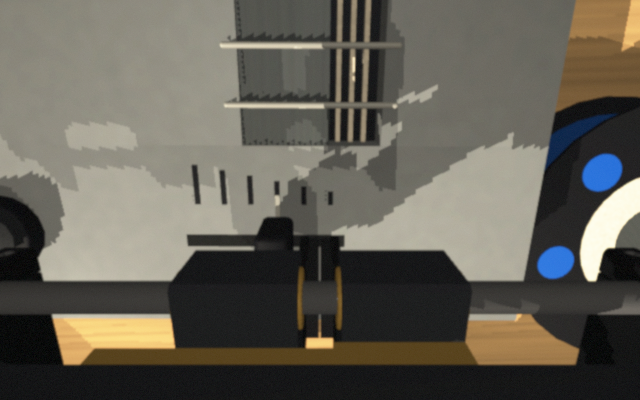

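The pointer is now at rib 4 from the left (277,190), so the lever snapped into the second click and stands clear of the fingertip. I'll do the same push once more.

```bash
python3 -m jog '[{"slide":[0,-0.1,0],"roll":0},{"slide":[0,-0.2,0],"roll":0},{"slide":[0,-0.3,0],"roll":0},{"slide":[0,-0.4,0],"roll":0},{"slide":[0,-0.5,0],"roll":0}]'; python3 -m jog '[{"slide":[0,-0.1,0],"roll":0},{"slide":[0,-0.2,0],"roll":0},{"slide":[0,-0.3,0],"roll":0},{"slide":[0,-0.4,0],"roll":0}]';python3 -m jog '[{"slide":[0,-0.1,0],"roll":0},{"slide":[0,-0.2,0],"roll":0}]';python3 -c "
from h import *
go(-60,-60,137)
import cv2
cv2.imwrite('pics/h.png',r.camera('wrist')[:,:,::-1])"
```

```text
time: 3.97
ee_pos: [0.4829, -0.1196, 0.1398]
eef_rot: [-0.706, 0.011, 0.708, 0.012]
ft_force: [-0.1, -2.1, 0.2]
width: 0.0003
time: 4.3
ee_pos: [0.483, -0.1161, 0.1398]
eef_rot: [-0.706, 0.011, 0.708, 0.012]
ft_force: [1.2, -3.1, -0.3]
width: 0.0003
time: 4.47
ee_pos: [0.4831, -0.1139, 0.1398]
eef_rot: [-0.706, 0.011, 0.708, 0.012]
ft_force: [1.0, -1.2, -0.5]
width: 0.0006
t 4.47 local [-59.3 -43.5] z 139.8 slide cm [0.28 1.65 0.07] roll to jaw=-y -0.0 tilt [-1.    -0.001  0.003] F [ 1.  -1.2 -0.5] w 0.0006
```

View pics/h.png

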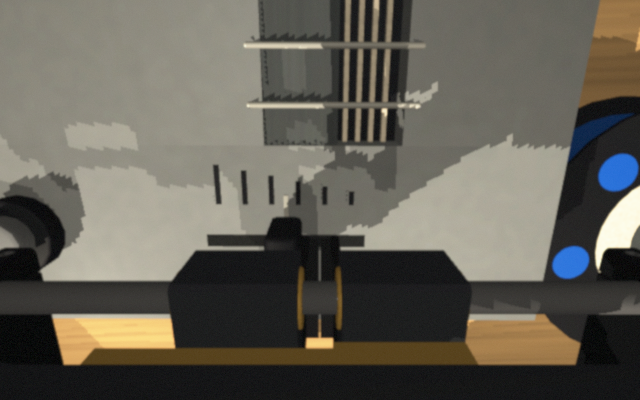

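The pointer (286,200) is midway between ribs 4 and 3, right at the hump. I'll keep creeping.

```bash
python3 -m jog '[{"slide":[0,-0.1,0],"roll":0},{"slide":[0,-0.2,0],"roll":0},{"slide":[0,-0.2,0],"roll":0}]';python3 -c "
from h import *
go(-60,-60,137)
import cv2
cv2.imwrite('pics/i.png',r.camera('wrist')[:,:,::-1])"
```

```text
time: 4.77
ee_pos: [0.4832, -0.1107, 0.1398]
eef_rot: [-0.706, 0.011, 0.708, 0.012]
ft_force: [0.4, -0.2, -1.0]
width: 0.0002
t 4.77 local [-59.3 -40.2] z 139.8 slide cm [0.27 1.98 0.07] roll to jaw=-y 0.1 tilt [-1.    -0.002  0.003] F [ 0.4 -0.2 -1. ] w 0.0002
```

View pics/i.png

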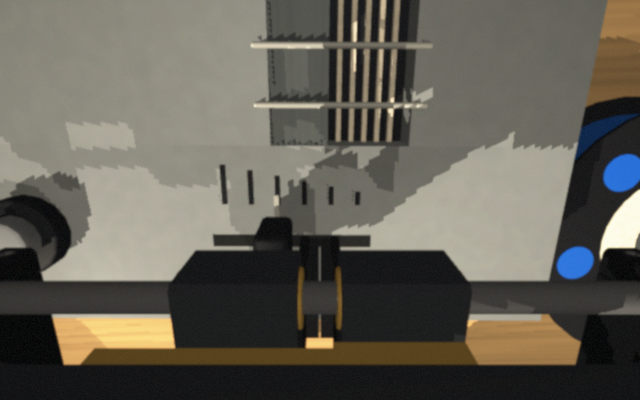

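The pointer is now at the third rib from the left (277,190), the third click, and the fingertip is clear of the lever. Next I'll back off, rise, and cross to the button.

```bash
python3 -m jog '[{"slide":[0,0.7,0],"roll":0},{"slide":[-1,1.4,0],"roll":0},{"slide":[-4,1.4,0],"roll":0},{"slide":[-7,1.4,0],"roll":0},{"slide":[-7,1.4,0],"roll":0}]';python3 -c "
from h import *
import cv2
go(-55,115,180)
cv2.imwrite('pics/j.png',r.camera('wrist')[:,:,::-1])"
```

```text
time: 5.23
ee_pos: [0.4855, -0.1264, 0.216]
eef_rot: [0.709, -0.012, -0.705, -0.011]
ft_force: [2.3, 0.3, 0.6]
width: 0.0002
t 5.23 local [-56.5 -55.9] z 216.0 slide cm [  3.6  -17.09  -0.13] roll to jaw=-y -0.0 tilt [-1.     0.    -0.005] F [2.3 0.3 0.6] w 0.0002
```

View pics/j.png

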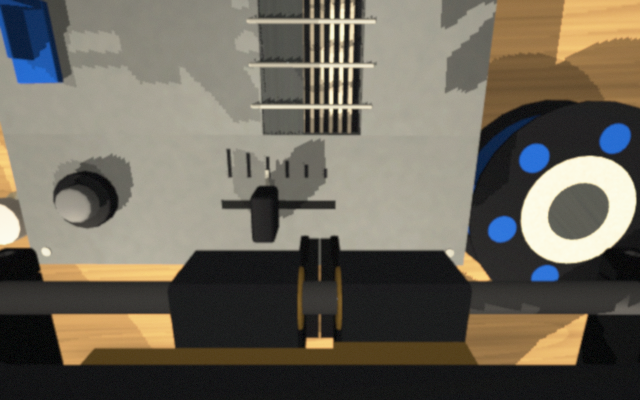

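The pointer lines up with the third rib (267,172), and the lever is free of the finger.

```bash
python3 -m jog '[{"slide":[0,-3.5,0],"roll":0},{"slide":[0,-7,0],"roll":0},{"slide":[0,-10.5,0],"roll":0},{"slide":[0,-14,0],"roll":0},{"slide":[0,-17.0,0],"roll":0}]'; python3 -m jog '[{"slide":[1,0,0],"roll":0},{"slide":[2,0,0],"roll":0},{"slide":[2,0,0],"roll":0},{"slide":[2,0,0],"roll":0}]';python3 -c "
from h import *
import cv2
go(-55,115,145)
print(wray((309,180),.142))
cv2.imwrite('pics/k.png',r.camera('wrist')[:,:,::-1])"
```

```text
time: 5.7
ee_pos: [0.4899, 0.0454, 0.2134]
eef_rot: [0.708, -0.011, -0.706, -0.012]
ft_force: [1.2, 0.2, 0.0]
width: 0.0005
time: 6.03
ee_pos: [0.4894, 0.0436, 0.1925]
eef_rot: [0.707, -0.012, -0.707, -0.012]
ft_force: [0.2, 0.4, -0.6]
width: 0.0007
t 6.03 local [-58.1 114.1] z 192.5 slide cm [ 4.75 -0.09 -0.31] roll to jaw=-y -0.1 tilt [-1.  0. -0.] F [ 0.2  0.4 -0.6] w 0.0007
[-30.9 121.3]
```

View pics/k.png

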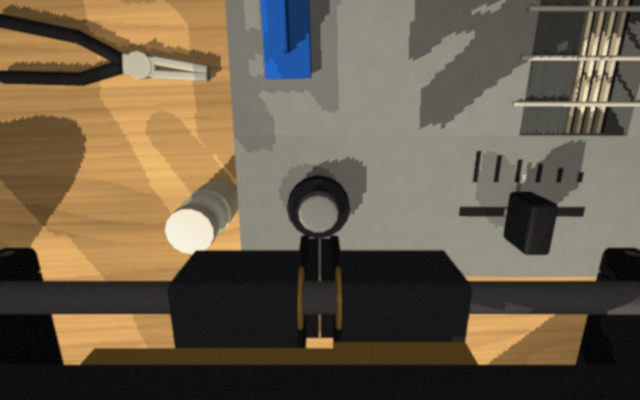

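The cap at (320,213) is aligned with the fingers (320,240). The lever is still on the third rib, and the bracket, pot and pliers haven't moved. I'll check the cap by ray and descend.

```bash
python3 -c "
from h import *
print(wray((320,213),.142))"; python3 -m jog '[{"slide":[1.5,-0.1,-0.3],"roll":0},{"slide":[3,-0.1,-0.3],"roll":0},{"slide":[4.5,-0.1,-0.3],"roll":0},{"slide":[4.5,-0.1,-0.3],"roll":0},{"slide":[4.5,-0.1,-0.3],"roll":0}]';python3 -c "
from h import *
go(-55,115,136)"
```

```text
[-51.8 114.9]
time: 6.5
ee_pos: [0.4928, 0.0437, 0.1482]
eef_rot: [0.707, -0.013, -0.707, -0.013]
ft_force: [-0.9, 0.8, 0.6]
width: 0.0005
t 6.5 local [-54.8 114.4] z 148.2 slide cm [ 1.22 -0.06  0.02] roll to jaw=-y -0.2 tilt [-1.  0. -0.] F [-0.9  0.8  0.6] w 0.0005
```

```bash
python3 -m jog '[{"slide":[0.3,0,-0.1],"roll":0},{"slide":[0.5,0,-0.1],"roll":0},{"slide":[0.7,0,-0.1],"roll":0},{"slide":[0.8,0,-0.1],"roll":0}]';python3 -m jog '[{"slide":[0.15,0,0],"roll":0},{"slide":[0.3,0,0],"roll":0},{"slide":[0.4,0,0],"roll":0},{"slide":[0.4,0,0],"roll":0}]';python3 -c "
from h import *
go(-55,115,136)"
```

```text
time: 6.83
ee_pos: [0.4943, 0.0435, 0.1406]
eef_rot: [0.708, -0.013, -0.706, -0.013]
ft_force: [0.4, -1.1, 3.0]
width: 0.0001
time: 7.17
ee_pos: [0.4944, 0.0435, 0.1367]
eef_rot: [0.708, -0.013, -0.706, -0.013]
ft_force: [-2.4, -1.2, 5.3]
width: 0.0007
t 7.17 local [-53.2 114.2] z 136.7 slide cm [ 0.07 -0.08  0.19] roll to jaw=-y -0.2 tilt [-1.     0.    -0.002] F [-2.4 -1.2  5.3] w 0.0007
```

```bash
python3 -m jog '[{"slide":[0.1,0,0],"roll":0},{"slide":[0.2,0,0],"roll":0},{"slide":[0.2,0,0],"roll":0}]';python3 -c "
from h import *
go(-55,115,136)"
```

```text
time: 7.42
ee_pos: [0.4946, 0.0435, 0.1362]
eef_rot: [0.708, -0.013, -0.706, -0.012]
ft_force: [-8.3, -1.7, 19.1]
width: 0.0005
t 7.42 local [-53.  114.2] z 136.2 slide cm [ 0.02 -0.08  0.2 ] roll to jaw=-y -0.2 tilt [-1.     0.001 -0.002] F [-8.3 -1.7 19.1] w 0.0005
```

The cap is bottomed: 19 N and no further travel at z = 136.2 mm. I'll lift off and check.

```bash
python3 -m jog '[{"slide":[0,0,0],"roll":0},{"slide":[-1,0,0],"roll":0},{"slide":[-3,0,0],"roll":0},{"slide":[-6,0,0],"roll":0},{"slide":[-8,0,0],"roll":0}]';python3 -m jog '[{"slide":[0,3,3],"roll":0},{"slide":[0,6,6],"roll":0},{"slide":[0,6,6],"roll":0},{"slide":[0,6,6],"roll":0}]';python3 -c "
from h import *
import cv2
go(-55,115,136)
for n in ('wrist','top'): cv2.imwrite('pics/l_%s.png'%n,r.camera(n)[:,:,::-1])"
```

```text
time: 7.83
ee_pos: [0.4946, 0.0439, 0.2185]
eef_rot: [0.708, -0.013, -0.706, -0.012]
ft_force: [0.7, -0.7, -0.4]
width: 0.0001
time: 8.17
ee_pos: [0.4314, -0.0155, 0.2188]
eef_rot: [0.708, -0.015, -0.706, -0.013]
ft_force: [0.1, 0.6, 0.4]
width: 0.0006
t 8.17 local [-114.2   53.2] z 218.8 slide cm [ 8.29 -6.24 -5.84] roll to jaw=-y -0.4 tilt [-1.     0.002 -0.004] F [0.1 0.6 0.4] w 0.0006
```

View pics/l_wrist.png

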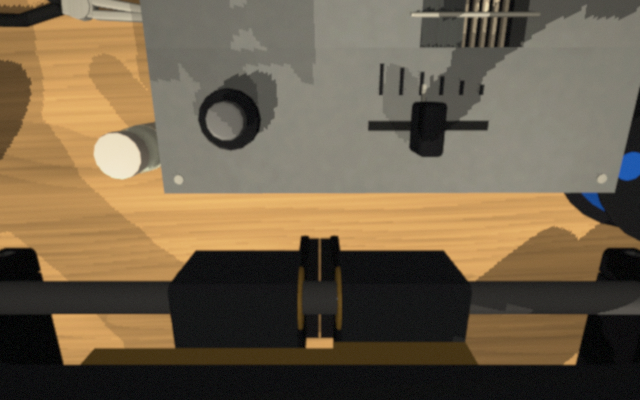

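View pics/l_top.png

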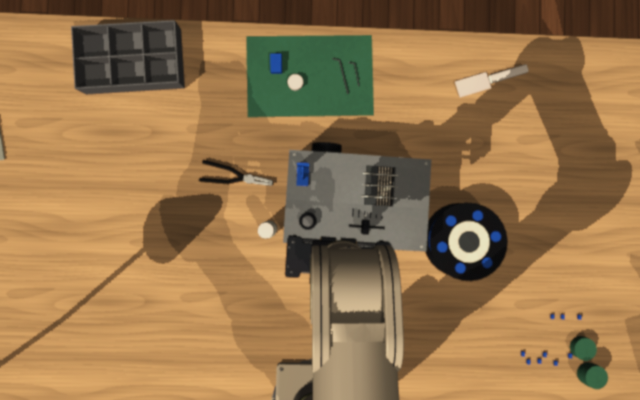

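The lever pointer is at rib 3 (422,90). The cap at (228,120) stands proud of its housing. In the top view the bracket, pliers, pot and spool are at their original pixels, and the arm is clear.

```bash
python3 -c "
from bench import r
print(r.close_job())"
```

```text
the job is handed in; nothing more can be done
None
```

The air cleaner is set: the lever is in the third click, the start button has been pressed fully and is back up, and the job is handed in. The hand-in gives no verdict, so this rests on my own checks. It took about 8 of the 51 s.

- **Lever:** I found it at the first click. With the shut fingertips I pushed it over two humps in small steps. The force readings between steps stayed below about 4 N. The last wrist picture shows its pointer on the third-click rib with the finger clear.
- **Button:** I pressed until the cap stopped moving, about 6 mm down by TCP height, at 19 N (with about 8 N sideways). After lifting off, the wrist picture shows the cap standing proud of its housing again. I judged that by eye, not by measurement.
- **Surroundings:** in the last top view the bracket, pliers, spool and glue pot look unmoved, judged by eye. The final force reading was about zero, so nothing was being touched.
- **What disagreed or failed:** the first position fit from the top camera was about 2 mm off along the lever's travel compared with the ribs, so I corrected it before pushing. The button's position from the wrist camera differed by about 3 mm in x, which is well within the cap. One move was refused for a missing roll value, and I re-sent it.

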